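# Unstack the fired cups and sort them by glaze

### The job

Unload the stack of fired cups from the top down: sort the two small cups, then set the terracotta spacer plate squarely on top of the pile of spare plates, then sort the two tall cups. Blue cups stand in the tray with the blue floor and white cups in the tray with the white floor, upright and flat on the tray's floor. Do not tip any cup over, and leave the amber jar where it is.

Things in the scene. Friction and masses are not known exactly. Their poses are not given: they have to be found in the camera images.
- small_blue: blue glazed open cup, upright, 48 mm in diameter, sides straight from 10 mm above its foot (38 mm) to the rim, 45 mm tall, wall 4 mm; origin at the centre of its underside, z up. It starts on the plate at either end, centre 60 mm from the other small cup along the plate's length (12 mm gap). Goes to the blue-floored tray.
- small_white: white glazed open cup, upright, 48 mm in diameter, sides straight from 10 mm above its foot (38 mm) to the rim, 45 mm tall, wall 4 mm; origin at the centre of its underside, z up. It starts on the plate at either end, centre 60 mm from the other small cup along the plate's length (12 mm gap). Goes to the white-floored tray.
- plate: flat rigid terracotta-coloured spacer plate, 56 mm (its x) by 110 mm (its y) by 10 mm thick, loose; origin at the centre of its underside, z up. It starts lying across the rims of the two tall cups, length along the line joining them, underside 75 mm above the table, and carries the two small cups.
- tall_blue: blue glazed open cup, upright, 62 mm in diameter, sides straight from 10 mm above its foot (52 mm) to the rim, 60 mm tall, wall 4 mm; origin at the centre of its underside, z up. It starts on the stand at either end, 100 mm from the other tall cup; the plate rests on its rim and its outer third sticks out. Goes to the blue-floored tray.
- tall_white: white glazed open cup, upright, 62 mm in diameter, sides straight from 10 mm above its foot (52 mm) to the rim, 60 mm tall, wall 4 mm; origin at the centre of its underside, z up. It starts on the stand at either end, 100 mm from the other tall cup; the plate rests on its rim and its outer third sticks out. Goes to the white-floored tray.
- blue_tray: fixed low dark wooden tray with a blue floor: outside 100 mm (its x) by 150 mm (its y), walls 6 mm thick and 18 mm high; origin at the centre of its underside, inner floor (88 x 138 mm) 8 mm above it. Room for one tall and one small cup side by side along y, about 35 mm either side of the centre.
- white_tray: fixed low dark wooden tray with a white floor: outside 100 mm (its x) by 150 mm (its y), walls 6 mm thick and 18 mm high; origin at the centre of its underside, inner floor (88 x 138 mm) 8 mm above it. Room for one tall and one small cup side by side along y, about 35 mm either side of the centre.
- pile: fixed pile of three spare plates, terracotta-coloured like the loose one, on the table: 56 mm (its x) by 110 mm (its y), flat top 30 mm above the table; origin at the centre of its underside. The loose plate goes on top, length along length, either way round. The pile and the two trays share three places (near left, near right, far right) in any order.
- stand: fixed grey slab on the table that carries the whole stack, 100 mm (its x) by 190 mm (its y) by 15 mm high; origin at the centre of its underside. The tall cups stand 50 mm either side of its centre along its y, the plate's length lies along its y. A fixed potter's wheel with a pot on it, 125 mm high, stands at the far left of the work area.
- jar: loose amber glass jar with a black cap, 48 mm in diameter, 65 mm tall, standing beyond the stack; origin at the centre of its underside. To be left alone.
There are look-alikes about, which are no part of the job. Leave any pink look-alike of the tall_white alone.

How it is judged:
By the outcome, as a careful person would: the job done as asked, in the order asked, and still so for the second after the job is handed in, with the robot touching nothing.
It also fails if it takes over 112 s, if anything falls off the work surface, if the arm or the gripper's body presses on something with over 40 N, if the wrist force passes 120 N, or if a joint passes its speed limit or range.

### The arm

A 7-joint arm with a two-finger parallel gripper is mounted at the origin on the work surface. World frame = base frame: x ahead of the robot, y to its left, z up, the work surface at z = 0. Lengths are in m, angles in rad, forces in N, time in s.
With the tool pointing down it reaches from about 0.4 to 0.85 m from the base axis. Payload 10.4 kg.
Tool frame: the origin (TCP) lies at the very end of the fingers, on their centre line; the grasp point (between the pads) lies 19 mm behind it; z points along the fingers, y is the line along which they close (so a half turn about z gives the same grasp; the last joint's range is limited). The gripper opens to 85 mm and grips with 20 to 120 N. Pads are 22 mm wide; open, the fingers measure 114 mm over their backs; the gripper's body (76 mm by 85 mm) begins 54 mm behind the grasp point. The pads swing forward as they close: fully open they stand 13 mm farther back than shut.
Start: joints at [1.274, 0.332, -0.065, 1.46, 0.022, 1.35, -0.088], TCP at [0.169, -0.602, 0.204] pointing down, gripper open.
Joint ranges: [-2.6, 2.6], [-0.5, 2.12], [-1.47, 1.34], [0.16, 2.42], [-1.27, 4.41], [0.06, 2.06], [-2.6, 2.6]. Speed limits (rad/s): [2.22, 2.22, 2.79, 2.79, 3.14, 3.14, 3.14].

### API

Orientations are given as a unit quaternion [x, y, z, w].
In Python, from workcell import manip gives the robot as it stands.
- The arm moves only by the shell command python3 -m jog 'ROWS' [FORCE]. ROWS is rows parted by semicolons, their numbers by spaces, 1 to 20 of them, each of 7 numbers: a rotation vector rx, ry, rz in rad, then dx, dy, dz in m, then the opening from 0.0 (shut) to 1.0 (fully open); each row is the pose to reach, as a shift and turn from the pose commanded when the command began, along the tool's axes at that moment; what a row does not reach only later rows make up. A row lasts 1/8 s, in which the tool goes at most 0.0625 m and 0.188 rad, less where a joint would pass 70% of its speed; a pose out of reach is approached as far as the arm can. The fingers move at their own pace and stop on an object; FORCE is the grip in N (left out, the last holds). Time passes only in rows, so rows that do not move let the fingers close. It prints the time, the measured TCP pose, the force, the opening and the grip force at its end.
- manip.get_obs(): the state, without advancing time (a new reading comes with each control period).
- manip.camera(name): name is "side" or "top" or "wrist"; returns the picture (384x512x3 uint8, blue, green, red); there is no depth.
- manip.calibration(name): a dict with "fx", "fy", "cx", "cy" (pixels), "world_from_camera" (4x4, takes a point from camera to world coordinates); the wrist camera has in their place "tool_from_camera" (4x4, takes a point from camera to tool coordinates, whose origin is the TCP and whose axes are the flange's). Camera axes: x right, y up, looking along -z (the intrinsics and any distortion apply to the point x, -y, -z); pixel columns grow to the right and rows downward; lengths in m; the calibration is good to about 2 mm. A picture is of the moment at which its call begins: read the wrist's pose just before it. calibration takes no time and is no camera call.
- manip.hand_in(): hands the job in; it is judged then, once.
Trained networks look in the newest picture that a camera, given by its name, has taken for a name from the list of things; names that differ only in an ending like _2 or _b are one class to them, and where a whole thing is asked for, a point or a joint stands for the part that bears it (a point fixed in the world has none). Each returns a list of dicts, best first, with "confidence" (0 to 1); they miss things now and then, are a little off and sometimes report something else, mostly with a low value. They report only what shows in the picture. A call takes as long as a camera call. They do not tell look-alikes from the thing itself.
- manip.outline_of(camera, thing): "mask" (384x512 bool, what is visible of it) and "bbox" ([left, top, right, bottom] in pixels, round what is visible of it).
The state is a dict: "clock": time; "joint_pos": joint angles; "joint_velocities": joint speeds; "tau": joint torques, N m; "position": TCP position; "ee_rot": TCP orientation; "ft_force": force on the tool from outside, world axes, zero at the start; "torque": the same for the moment, N m; "grip_width": opening from 0.0 (shut) to 1.0 (fully open); "grasp_force": force on a finger pad.
Only numpy, scipy, OpenCV 4.12 (cv2) and the standard library are available. Lean on these libraries where they do the work, as an engineer would, in place of code of your own. Each camera call takes 0.05 s, during which the arm holds its last target. There are 200 camera calls.

## Working session

There is one attempt and no reset: what is moved stays moved. The work goes in short steps, Python scripts to look and compute and a shell command to move; the robot and the scene stay as the last step left them, time stands still between calls to the robot, and variables do not carry over. Pictures are saved under pics/ and viewed, at most 14 in all, crops included, and the job is handed in when it is done.

```bash
ls; mkdir -p pics
python3 - <<'E'
from workcell import manip
import cv2,numpy as np
np.set_printoptions(precision=4,suppress=True)
o=manip.get_obs();print({k:np.round(v,3) for k,v in o.items()})
ims=[manip.camera(n) for n in("top","side")]
for n in("top","side","wrist"):print(n,manip.calibration(n))
cv2.imwrite("pics/top0.png",ims[0]);cv2.imwrite("pics/side0.png",ims[1])
E
```

```text
pics
{'clock': np.float64(0.0), 'joint_pos': array([ 1.274,  0.333, -0.065,  1.461,  0.022,  1.35 , -0.088]), 'joint_velocities': array([ 0.   ,  0.001, -0.001, -0.001, -0.001,  0.   ,  0.   ]), 'tau': array([ -0.   , -62.543,   0.049, -39.161,   0.016,   0.01 ,  -0.   ]), 'position': array([ 0.169, -0.601,  0.203]), 'ee_rot': array([ 0.991,  0.136, -0.   , -0.001]), 'ft_force': array([-0.492, -0.456, -0.026]), 'torque': array([-0.029,  0.013,  0.021]), 'grasp_force': np.float64(0.0), 'grip_width': np.float64(0.999)}
top {'fx': 456.56034337913167, 'fy': 456.56034337913167, 'cx': 260.34087722671273, 'cy': 188.52926228666425, 'world_from_camera': array([[ 0.0137,  0.9985, -0.0528,  0.5281],
       [-0.9999,  0.0133, -0.0074, -0.0055],
       [-0.0067,  0.0529,  0.9986,  1.2456],
       [ 0.    ,  0.    ,  0.    ,  1.    ]])}
side {'fx': 411.6903215281422, 'fy': 411.6903215281422, 'cx': 255.5475195485785, 'cy': 193.88286752672386, 'world_from_camera': array([[-0.8638,  0.2888, -0.413 ,  0.1802],
       [-0.5034, -0.4586,  0.7323,  0.7148],
       [ 0.0221,  0.8404,  0.5414,  0.6163],
       [ 0.    ,  0.    ,  0.    ,  1.    ]])}
wrist {'fx': 329.65180146272377, 'fy': 329.65180146272377, 'cx': 257.00719894703724, 'cy': 188.76685792916163, 'tool_from_camera': array([[-0.0012,  0.9635,  0.2676,  0.0681],
       [ 1.    ,  0.0013, -0.0002,  0.0006],
       [-0.0005,  0.2676, -0.9635, -0.1692],
       [ 0.    ,  0.    ,  0.    ,  1.    ]])}
```

View pics/top0.png

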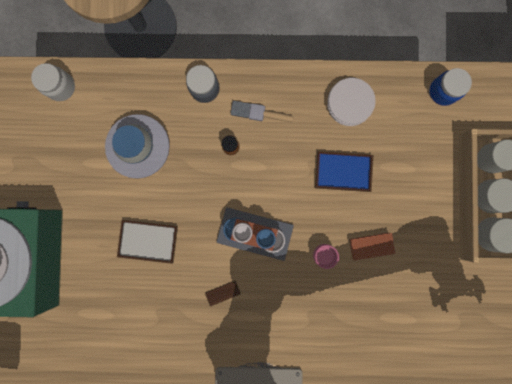

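View pics/side0.png

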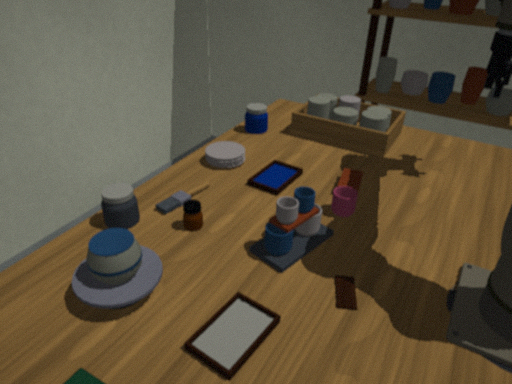

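```bash
cat > h.py <<'E'
from workcell import manip
import cv2,numpy as np
from scipy.spatial.transform import Rotation as R
np.set_printoptions(precision=4,suppress=True)
def cam(n,obs=None):
    c=manip.calibration(n)
    if n=="wrist":
        o=obs or manip.get_obs();T=np.eye(4);T[:3,:3]=R.from_quat(o["ee_rot"]).as_matrix();T[:3,3]=o["position"]
        c["world_from_camera"]=T@c["tool_from_camera"]
    return c
def ray(c,px,z):
    px=np.atleast_2d(np.asarray(px,float));W=c["world_from_camera"]
    d=np.c_[(px[:,0]-c["cx"])/c["fx"],-(px[:,1]-c["cy"])/c["fy"],-np.ones(len(px))]@W[:3,:3].T
    p=W[:3,3];return p+d*((z-p[2])/d[:,2])[:,None]
def proj(c,P):
    W=c["world_from_camera"];q=(np.atleast_2d(P)-W[:3,3])@W[:3,:3]
    return np.c_[c["cx"]+c["fx"]*q[:,0]/-q[:,2],c["cy"]-c["fy"]*q[:,1]/-q[:,2]]
def rect(c,mask,z):
    ct=max(cv2.findContours(mask.astype(np.uint8),0,1)[0],key=cv2.contourArea)[:,0]
    P=ray(c,ct,z)[:,:2]
    (x,y),(w,h),a=cv2.minAreaRect((P*1000).astype(np.float32))
    if w>h: a-=90; w,h=h,w   # a = direction of short side (object x)
    return np.round([x/1000,y/1000,w/1000,h/1000,a],4)
E
cat > m1.py <<'E'
from h import *
for n in("top","side"):
    im=manip.camera(n);c=cam(n)
    for t,z in(("blue_tray",.018),("white_tray",.018),("pile",.03),("stand",.015),("plate",.085),("small_blue",.13),("small_white",.13),("tall_blue",.075),("tall_white",.075),("jar",.065)):
        for d in manip.outline_of(n,t)[:2]:
            print(n,t,round(d["confidence"],2),np.round(d["bbox"]),rect(c,d["mask"],z),d["mask"].sum())
im=cv2.imread("pics/top0.png")
cv2.imwrite("pics/top0c.png",cv2.resize(im[190:310,200:400],None,fx=4,fy=4,interpolation=3))
im=cv2.imread("pics/side0.png")
cv2.imwrite("pics/side0c.png",cv2.resize(im[150:280,240:380],None,fx=4,fy=4,interpolation=3))
E
python3 m1.py
```

```text
top blue_tray 0.94 [312. 152. 374. 194.] [ 0.644  -0.2203  0.1041  0.1545 -3.1116] 2152
top white_tray 0.83 [119. 219. 179. 265.] [ 0.4468  0.3041  0.1038  0.1557 -6.231 ] 2171
top pile 0.8 [349. 233. 398. 260.] [ 0.4444 -0.2938  0.0585  0.1148  9.8463] 957
top stand 0.75 [219. 211. 293. 258.] [  0.4724   0.0166   0.0995   0.1894 -14.1974] 1214
top plate 0.82 [236. 221. 278. 249.] [ 0.4737  0.0112  0.0411  0.0557 87.6688] 211
top plate 0.21 [231. 219. 249. 243.] [  0.4774   0.0467   0.0465   0.0466 -44.085 ] 292
top small_blue 0.67 [255. 226. 274. 249.] [ 0.4656 -0.0115  0.0446  0.0447 45.6898] 294
top small_blue 0.35 [119. 220. 178. 263.] [ 0.4558  0.277   0.0936  0.1392 -5.8217] 2133
top small_white 0.69 [230. 220. 251. 248.] [  0.4787   0.0453   0.0464   0.0482 -44.0854] 318
top tall_blue 0.69 [226. 221. 235. 242.] [ 0.488   0.0839  0.0271  0.0554 79.6042] 192
top tall_white 0.64 [311. 245. 338. 271.] [ 0.4203 -0.1651  0.0608  0.0636  0.4332] 509
top tall_white 0.61 [269. 231. 286. 253.] [ 0.4541 -0.0482  0.0263  0.058  75.8885] 187
side blue_tray 0.94 [247. 158. 301. 195.] [ 0.63
[... 216 characters left out ...]
e stand 0.72 [249. 227. 333. 273.] [  0.4685   0.0247   0.1094   0.2003 -14.8496] 1443
side plate 0.22 [292. 188. 316. 211.] [ 0.4775 -0.0487  0.0504  0.1126 25.74  ] 436
side small_blue 0.6 [292. 186. 317. 213.] [ 0.4533  0.0164  0.0462  0.1034 23.3003] 442
side small_white 0.58 [275. 195. 302. 224.] [ 0.4692  0.0709  0.0485  0.1031 25.2739] 569
side tall_blue 0.9 [265. 221. 296. 258.] [ 0.4667  0.1031  0.0575  0.1086 29.1292] 734
side tall_white 0.97 [333. 188. 357. 217.] [ 0.3997 -0.1067  0.0593  0.1362 17.0623] 674
side tall_white 0.85 [296. 212. 323. 235.] [  0.4258   0.0215   0.0379   0.0901 -16.5787] 299
side jar 0.92 [177. 201. 203. 234.] [ 0.6806  0.118   0.0425  0.1231 36.4674] 543
```

View pics/top0c.png

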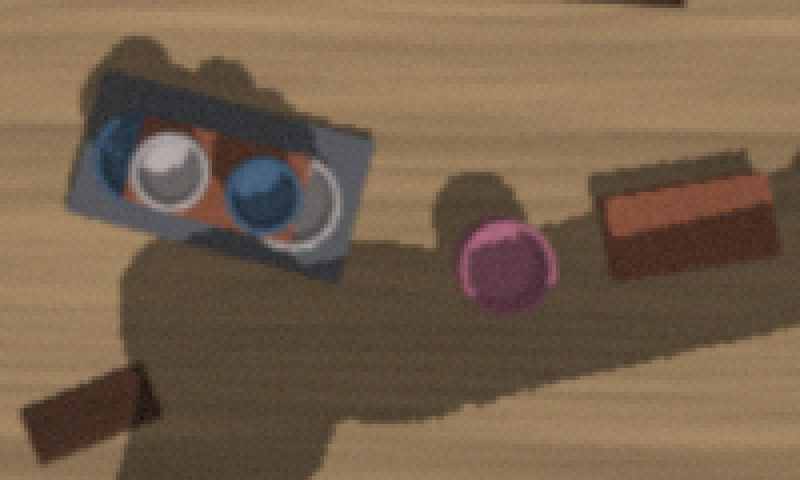

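View pics/side0c.png

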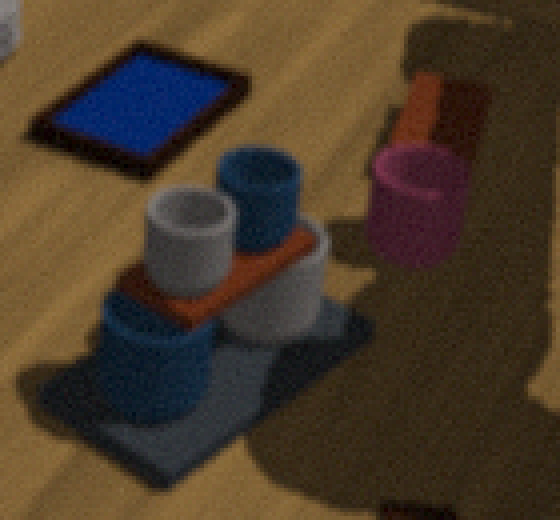

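The top view shows the stand at about (255,234), with white (243,233) and blue (266,239) small cups on the plate. The tall blue cup is at the left end and the tall white one at the right. The pile is at (372,247), the pink look-alike at (327,256), the blue tray at (344,171) and the white tray at (148,241). The side view agrees with this layout.

```bash
cat > go.py <<'E'
import sys
from h import *
# x y z toolx_angle_deg -> shift in current tool axes
def go(x,y,z,a):
    o=manip.get_obs();R0=R.from_quat(o["ee_rot"]);a=np.radians(a)
    Rt=R.from_matrix(np.array([[np.cos(a),np.sin(a),0],[np.sin(a),-np.cos(a),0],[0,0,-1]]))
    d=R0.inv().apply(np.array([x,y,z])-o["position"])
    print("from",o["position"],"rv",(R0.inv()*Rt).as_rotvec(),"d",d,"rows",np.linalg.norm(d)/.0625)
if __name__=="__main__": go(*map(float,sys.argv[1:5]))
E
python3 go.py .472 .0165 .28 75.8
python3 - <<'E'
from h import *
c=cam("top")
print(ray(c,[[243-.4,232.75-.4],[265.75-.4,238.75-.4]],.13))
E
```

```text
from [ 0.169  -0.6017  0.2041] rv [ 0.0001  0.     -1.0492] d [ 0.4588 -0.5133 -0.0759] rows 11.082616180797142
[[ 0.4797  0.0444  0.13  ]
 [ 0.4659 -0.0111  0.13  ]]
```

```bash
python3 -m jog '0 0 -0.09 0.038 -0.043 -0.03 1;0 0 -0.18 0.076 -0.086 -0.076 1;0 0 -1.049 0.459 -0.513 -0.076 1;0 0 -1.049 0.459 -0.513 -0.076 1;0 0 -1.049 0.459 -0.513 -0.076 1;0 0 -1.049 0.459 -0.513 -0.076 1;0 0 -1.049 0.459 -0.513 -0.076 1;0 0 -1.049 0.459 -0.513 -0.076 1;0 0 -1.049 0.459 -0.513 -0.076 1;0 0 -1.049 0.459 -0.513 -0.076 1;0 0 -1.049 0.459 -0.513 -0.076 1;0 0 -1.049 0.459 -0.513 -0.076 1;0 0 -1.049 0.459 -0.513 -0.076 1;0 0 -1.049 0.459 -0.513 -0.076 1;0 0 -1.049 0.459 -0.513 -0.076 1'
cat > m2.py <<'E'
import sys
from h import *
o=manip.get_obs();im=manip.camera("wrist");c=cam("wrist",o);print(o["clock"],o["position"])
cv2.imwrite("pics/%s.png"%sys.argv[1],im)
for a in sys.argv[2:]:
    t,z=a.split(":");z=float(z)
    for d in manip.outline_of("wrist",t)[:2]:
        print(t,round(d["confidence"],2),np.round(d["bbox"]),rect(c,d["mask"],z),d["mask"].sum())
E
python3 m2.py w1 small_blue:.13 small_white:.13 tall_blue:.075 tall_white:.075 plate:.085 stand:.015
```

```text
clock: 3.08
position: [0.4719, 0.0149, 0.2801]
ee_rot: [0.79, 0.613, -0.0, 0.0]
ft_force: [0.6, -0.5, 0.4]
grip_width: 1.004
grasp_force: 0.0
3.075 [0.4719 0.0149 0.2801]
small_blue 0.83 [236. 168. 282. 214.] [  0.4672  -0.0102   0.0467   0.0525 -14.4212] 1942
small_white 0.6 [227. 110. 282. 160.] [  0.4796   0.0442   0.0472   0.0484 -65.488 ] 2003
small_white 0.21 [365. 226. 446. 289.] [ 0.6212 -0.1109  0.0584  0.1115 37.1786] 2925
tall_blue 0.77 [231.  84. 283. 114.] [ 0.4874  0.0794  0.0314  0.0608 82.9382] 1079
tall_white 0.74 [229. 190. 277. 224.] [ 0.4546 -0.0523  0.0211  0.0539 74.2085] 249
tall_white 0.72 [230. 258. 275. 319.] [  0.4237  -0.1488   0.0572   0.0818 -13.6049] 2066
plate 0.58 [234. 108. 281. 185.] [ 0.4723  0.0091  0.0435  0.0564 78.104 ] 1167
stand 0.69 [218.  71. 297. 215.] [  0.4732   0.0151   0.1004   0.1883 -13.8298] 4274
```

View pics/w1.png

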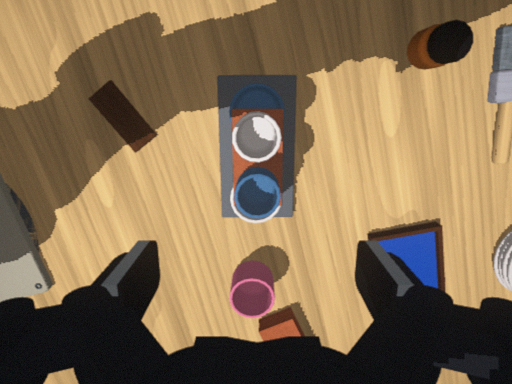

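The wrist view shows small white at (257,136) and small blue at (257,194), with the pink cup at (252,290) well clear. It agrees with the top camera, so I'll pick small white first.

```bash
python3 go.py .480 .0447 .094 76
python3 - <<'E'
from h import *
import numpy as np
for n,c,a in(("blue_tray",(.644,-.2203),-3.1),("white_tray",(.4468,.3041),-6.0)):
    u=np.radians(a);v=np.array([-np.sin(u),np.cos(u)])
    print(n,c+.035*v,c-.035*v)
E
```

```text
from [0.4722 0.0161 0.2801] rv [ 0.0002  0.0001 -0.0039] d [0.0297 0.0005 0.1861] rows 3.0158537446443554
blue_tray [ 0.6459 -0.1854] [ 0.6421 -0.2552]
white_tray [0.4505 0.3389] [0.4431 0.2693]
```

```bash
python3 -m jog '0 0 -0.004 0.03 0.0005 0.05 1;0 0 -0.004 0.03 0.0005 0.1 1;0 0 -0.004 0.03 0.0005 0.15 1;0 0 -0.004 0.03 0.0005 0.186 1;0 0 -0.004 0.03 0.0005 0.186 1;0 0 -0.004 0.03 0.0005 0.186 0.4;0 0 -0.004 0.03 0.0005 0.186 0.3;0 0 -0.004 0.03 0.0005 0.186 0.3;0 0 -0.004 0.03 0.0005 0.186 0.3;0 0 -0.004 0.03 0.0005 0.186 0.3' 40; python3 -m jog '0 0 0 0 0 -0.03 0.3;0 0 0 0 0 -0.07 0.3;0 0 0 0 0 -0.08 0.3'; python3 m2.py w2; python3 go.py .4505 .3389 .174 84
```

```text
clock: 4.68
position: [0.4813, 0.0453, 0.0959]
ee_rot: [0.788, 0.616, 0.001, 0.001]
ft_force: [-1.8, -0.9, 7.7]
grip_width: 0.53
grasp_force: 39.8
clock: 5.05
position: [0.4815, 0.0454, 0.1771]
ee_rot: [0.788, 0.616, 0.002, 0.002]
ft_force: [-0.6, -0.4, -1.8]
grip_width: 0.528
grasp_force: 41.1
5.05 [0.4815 0.0454 0.1771]
from [0.4814 0.0453 0.1769] rv [ 0.0043  0.0002 -0.1395] d [ 0.2774 -0.101   0.0025] rows 4.7235056954009265
```

View pics/w2.png

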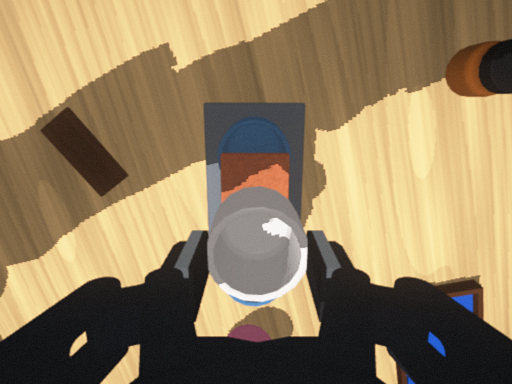

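Small white is held upright at (257,255), and the others are undisturbed.

```bash
python3 -m jog '0.004 0 -0.07 0.06 -0.02 0 0.3;0.004 0 -0.14 0.12 -0.044 0 0.3;0.004 0 -0.14 0.18 -0.066 0 0.3;0.004 0 -0.14 0.24 -0.087 0 0.3;0.004 0 -0.14 0.2774 -0.101 0 0.3;0.004 0 -0.14 0.2774 -0.101 0 0.3;0.004 0 -0.14 0.2774 -0.101 0 0.3'; python3 m2.py w3 white_tray:.018; python3 go.py .4505 .3389 .021 84
```

```text
clock: 5.98
position: [0.4489, 0.3382, 0.1732]
ee_rot: [0.743, 0.669, -0.002, -0.002]
ft_force: [-0.3, 0.6, -1.2]
grip_width: 0.526
grasp_force: 41.1
5.975 [0.4489 0.3382 0.1732]
white_tray 0.7 [210. 121. 313. 230.] [ 0.4502  0.3268  0.0997  0.1102 -5.778 ] 7446
from [0.4497 0.3373 0.1736] rv [-0.0039  0.0009 -0.0013] d [0.0018 0.0012 0.1526] rows 2.4418393373851077
```

View pics/w3.png

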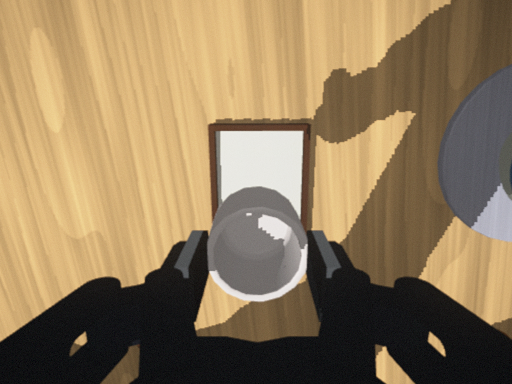

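```bash
python3 -m jog '0 0 0 0.001 0.001 0.05 0.3;0 0 0 0.001 0.001 0.1 0.3;0 0 0 0.001 0.001 0.135 0.3;0 0 0 0.001 0.001 0.147 0.3;0 0 0 0.001 0.001 0.152 0.3;0 0 0 0.001 0.001 0.153 0.3;0 0 0 0.001 0.001 0.153 0.7;0 0 0 0.001 0.001 0.153 0.7;0 0 0 0.001 0.001 0.145 0.75;0 0 0 0.001 0.001 0.11 0.8;0 0 0 0.001 0.001 0.05 1;0 0 0 0.001 0.001 0 1;0 0 0 0.001 0.001 -0.02 1'; python3 m2.py w4 white_tray:.018 small_white:.053; python3 go.py .4665 -.011 .174 76
```

```text
clock: 7.7
position: [0.4508, 0.3408, 0.1978]
ee_rot: [0.743, 0.67, 0.001, -0.001]
ft_force: [0.1, -0.0, 0.0]
grip_width: 1.002
grasp_force: 0.0
7.7 [0.4508 0.3408 0.1978]
white_tray 0.56 [211. 120. 310. 254.] [ 0.4477  0.306   0.1011  0.1512 -6.0197] 9938
small_white 0.95 [230. 145. 282. 191.] [  0.4514   0.3405   0.0459   0.0506 -28.4127] 1920
from [0.4504 0.3397 0.1944] rv [-0.0029 -0.0003  0.1402] d [-0.3472  0.0525  0.02  ] rows 5.627246929784696
```

View pics/w4.png

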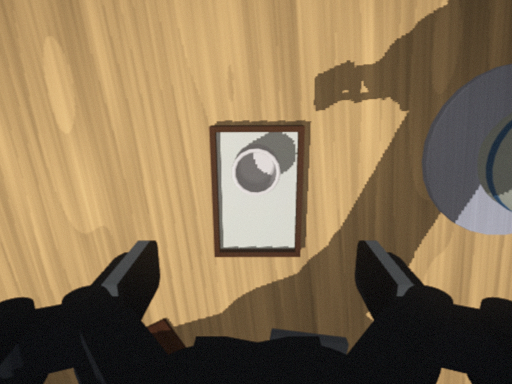

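Small white stands upright in the far half of the white tray at (257,170). Next is small blue.

```bash
python3 -m jog '-0.003 0 0.07 -0.06 0.009 0 1;-0.003 0 0.14 -0.12 0.018 0 1;-0.003 0 0.14 -0.18 0.027 0 1;-0.003 0 0.14 -0.24 0.036 0 1;-0.003 0 0.14 -0.3 0.045 0.01 1;-0.003 0 0.14 -0.347 0.0525 0.02 1;-0.003 0 0.14 -0.347 0.0525 0.02 1;-0.003 0 0.14 -0.347 0.0525 0.02 1;-0.003 0 0.14 -0.347 0.0525 0.02 1'; python3 m2.py w5 small_blue:.13 stand:.015 plate:.085; python3 go.py .4665 -.011 .095 76
```

```text
clock: 8.98
position: [0.4662, -0.0094, 0.1735]
ee_rot: [0.787, 0.617, -0.0, -0.001]
ft_force: [-0.2, -0.1, -0.7]
grip_width: 0.998
grasp_force: 0.0
8.975 [ 0.4662 -0.0094  0.1735]
small_blue 0.77 [226. 162. 294. 238.] [  0.4661  -0.0103   0.0471   0.0533 -13.9119] 4147
small_blue 0.71 [397. 241. 500. 308.] [ 0.5878 -0.0999  0.0556  0.0695 86.3564] 4597
stand 0.9 [203.  40. 312. 230.] [  0.473    0.0147   0.0997   0.1875 -14.1768] 6247
stand 0.33 [218. 192. 255. 240.] [ 0.4206 -0.0484  0.0067  0.0386 -3.9488] 103
plate 0.7 [221.  80. 292. 192.] [  0.4763   0.0267   0.0557   0.0857 -14.0288] 6624
from [ 0.4664 -0.0102  0.1738] rv [-0.0008  0.0002  0.0017] d [-0.0007  0.0004  0.0788] rows 1.2616188715240777
```

```bash
python3 -m jog '0 0 0 -0.002 0.0005 0.04 1;0 0 0 -0.002 0.0005 0.079 1;0 0 0 -0.002 0.0005 0.079 1;0 0 0 -0.002 0.0005 0.079 0.4;0 0 0 -0.002 0.0005 0.079 0.3;0 0 0 -0.002 0.0005 0.079 0.3;0 0 0 -0.002 0.0005 0.079 0.3;0 0 0 -0.002 0.0005 0.079 0.3' 40; python3 -m jog '0 0 0 0 0 -0.03 0.3;0 0 0 0 0 -0.07 0.3;0 0 0 0 0 -0.08 0.3;0 0 0 0 0 -0.08 0.3';python3 go.py .642 -.255 .176 87
```

```text
clock: 10.18
position: [0.4675, -0.013, 0.0965]
ee_rot: [0.788, 0.616, 0.0, 0.001]
ft_force: [-1.1, 0.4, 8.0]
grip_width: 0.526
grasp_force: 39.8
clock: 10.68
position: [0.4667, -0.0131, 0.1753]
ee_rot: [0.788, 0.616, -0.0, 0.0]
ft_force: [0.1, 0.3, -1.3]
grip_width: 0.525
grasp_force: 41.5
from [ 0.4667 -0.0131  0.1753] rv [ 0.0006  0.0007 -0.1919] d [-0.1923  0.2286 -0.0004] rows 4.779409269058336
```

```bash
python3 -m jog '0 0 -0.05 -0.03 0.037 0 0.3;0 0 -0.1 -0.07 0.083 0 0.3;0 0 -0.15 -0.11 0.131 0 0.3;0 0 -0.19 -0.15 0.178 0 0.3;0 0 -0.192 -0.18 0.214 0 0.3;0 0 -0.192 -0.1923 0.2286 0 0.3;0 0 -0.192 -0.1923 0.2286 0 0.3;0 0 -0.192 -0.1923 0.2286 0 0.3'; python3 m2.py w6 blue_tray:.018; python3 go.py .642 -.255 .021 87
```

```text
clock: 11.68
position: [0.6413, -0.2533, 0.1737]
ee_rot: [0.725, 0.689, -0.0, -0.001]
ft_force: [-0.5, -0.2, -1.6]
grip_width: 0.527
grasp_force: 41.5
11.675 [ 0.6413 -0.2533  0.1737]
blue_tray 0.6 [202.  60. 315. 211.] [ 0.6442 -0.2244  0.1016  0.1497 -3.2255] 14323
from [ 0.6414 -0.2535  0.1746] rv [-0.0012 -0.0001  0.0018] d [-0.0015  0.0009  0.1536] rows 2.4579043009012387
```

View pics/w6.png

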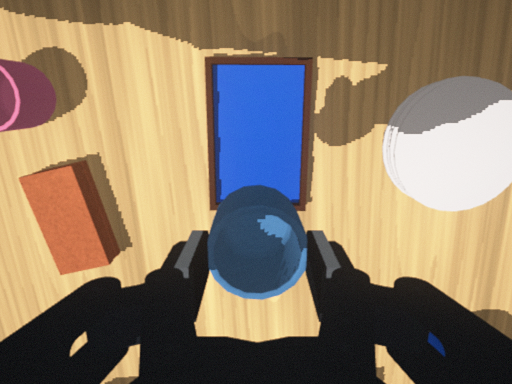

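Small blue is held at (257,245) above the near end of the blue tray. I'll shift it 3 mm and lower it.

```bash
python3 -m jog '0 0 0 -0.004 0.001 0.05 0.3;0 0 0 -0.004 0.001 0.1 0.3;0 0 0 -0.004 0.001 0.135 0.3;0 0 0 -0.004 0.001 0.147 0.3;0 0 0 -0.004 0.001 0.1525 0.3;0 0 0 -0.004 0.001 0.154 0.3;0 0 0 -0.004 0.001 0.154 0.7;0 0 0 -0.004 0.001 0.154 0.7;0 0 0 -0.004 0.001 0.145 0.75;0 0 0 -0.004 0.001 0.11 0.8;0 0 0 -0.004 0.001 0.05 1;0 0 0 -0.004 0.001 0 1;0 0 0 -0.004 0.001 -0.04 1;0 0 0 -0.004 0.001 -0.04 1'; python3 m2.py w7 blue_tray:.018 small_blue:.053 pile:.03; python3 go.py .473 .0155 .21 76; python3 go.py .473 .0155 .062 76
```

```text
clock: 13.52
position: [0.6443, -0.2588, 0.2197]
ee_rot: [0.725, 0.688, 0.001, 0.003]
ft_force: [0.7, -0.5, -0.3]
grip_width: 1.001
grasp_force: 0.0
13.525 [ 0.6443 -0.2588  0.2197]
blue_tray 0.69 [206.  58. 305. 195.] [ 0.6442 -0.2249  0.1013  0.1509 -2.8186] 10745
small_blue 0.91 [234. 137. 280. 185.] [ 0.6433 -0.2575  0.0468  0.0494 -3.1504] 1744
pile 0.61 [ 43. 147. 132. 250.] [ 0.4516 -0.2967  0.0701  0.1106  9.6853] 5573
from [ 0.642  -0.2588  0.2136] rv [-0.0026 -0.0001  0.1925] d [ 0.2651 -0.183   0.0041] rows 5.154699524374635
from [ 0.642  -0.2588  0.2136] rv [-0.0026 -0.0001  0.1925] d [ 0.2651 -0.1826  0.1521] rows 5.696315930784867
```

View pics/w7.png

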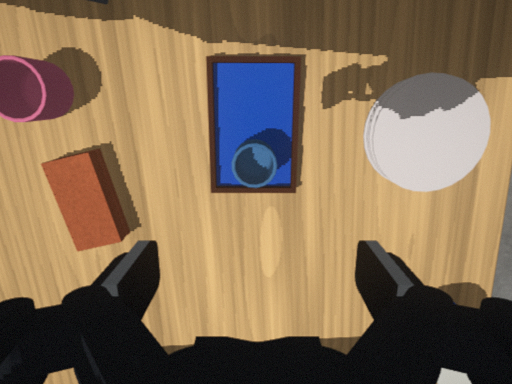

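Small blue stands upright in the near part of the blue tray at (255,165). The pile is at (88,200). Now the plate.

```bash
python3 -m jog '0 0 0.06 0.051 -0.035 0 1;0 0 0.12 0.102 -0.07 0 1;0 0 0.19 0.153 -0.105 0 1;-0.003 0 0.1925 0.204 -0.141 0 1;-0.003 0 0.1925 0.25 -0.172 0 1;-0.003 0 0.1925 0.265 -0.183 0.004 1;-0.003 0 0.1925 0.265 -0.183 0.004 1;-0.003 0 0.1925 0.265 -0.183 0.004 1;-0.003 0 0.1925 0.265 -0.183 0.004 1'; python3 m2.py w8 plate:.085 stand:.015 tall_blue:.075 tall_white:.075; python3 go.py .473 .0155 .063 76
```

```text
clock: 14.85
position: [0.4741, 0.0141, 0.2105]
ee_rot: [0.789, 0.615, 0.001, 0.0]
ft_force: [0.2, -0.0, -0.2]
grip_width: 0.997
grasp_force: 0.0
14.85 [0.4741 0.0141 0.2105]
plate 0.92 [226. 110. 286. 228.] [  0.4733   0.0159   0.0571   0.1102 -14.1949] 7124
plate 0.35 [434.   2. 508.  62.] [  0.6754   0.0832   0.0413   0.064  -89.2115] 3743
stand 0.69 [208.  71. 304. 236.] [  0.4722   0.0144   0.1007   0.1885 -13.4905] 5153
tall_white 0.93 [222. 207. 281. 246.] [ 0.4539 -0.0499  0.0228  0.0559 71.3033] 865
tall_white 0.75 [222. 284. 276. 340.] [  0.428   -0.1366   0.058    0.0697 -15.817 ] 2469
from [0.4737 0.0151 0.2107] rv [ 0.0017 -0.0005 -0.0006] d [ 0.0002 -0.001   0.1477] rows 2.36325730850681
```

View pics/w8.png

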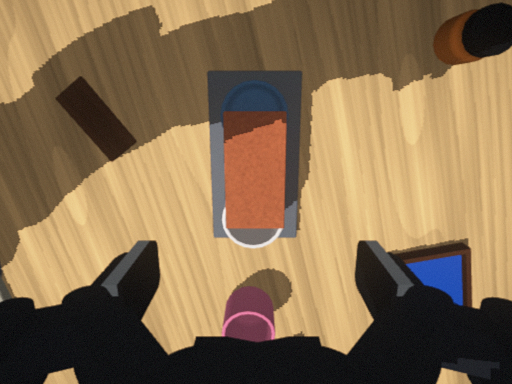

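The plate lies unmoved at (255,170), square on both tall cups. I'll grip it at its middle.

```bash
python3 -m jog '0 0 0 0.001 -0.0005 0.06 1;0 0 0 0.001 -0.0005 0.115 1;0 0 0 0.001 -0.0005 0.147 1;0 0 0 0.001 -0.0005 0.147 1;0 0 0 0.001 -0.0005 0.147 0.5;0 0 0 0.001 -0.0005 0.147 0.4;0 0 0 0.001 -0.0005 0.147 0.4;0 0 0 0.001 -0.0005 0.147 0.4;0 0 0 0.001 -0.0005 0.147 0.4' 50; python3 -m jog '0 0 0 0 0 -0.01 0.4;0 0 0 0 0 -0.05 0.4;0 0 0 0 0 -0.09 0.4;0 0 0 0 0 -0.1 0.4;0 0 0 0 0 -0.1 0.4'; python3 m2.py w9 plate:.185; python3 go.py .4444 -.2938 .163 99.8
```

```text
clock: 16.23
position: [0.4737, 0.0163, 0.064]
ee_rot: [0.788, 0.616, 0.001, 0.001]
ft_force: [1.3, -0.0, 0.3]
grip_width: 0.397
grasp_force: 0.0
clock: 16.85
position: [0.4737, 0.0163, 0.1643]
ee_rot: [0.788, 0.616, 0.001, 0.001]
ft_force: [0.3, -0.6, -0.8]
grip_width: 0.402
grasp_force: 0.0
16.85 [0.4737 0.0163 0.1643]
plate 0.95 [220. 114. 291. 253.] [  0.4799   0.0425   0.0336   0.0652 -14.2446] 9603
plate 0.36 [221.  79. 295. 129.] [ 0.488   0.0803  0.0187  0.035  84.7205] 2284
from [0.4728 0.0163 0.1629] rv [ 0.0007  0.0003 -0.4156] d [-0.3077  0.0475 -0.    ] rows 4.982003713673891
```

View pics/w9.png

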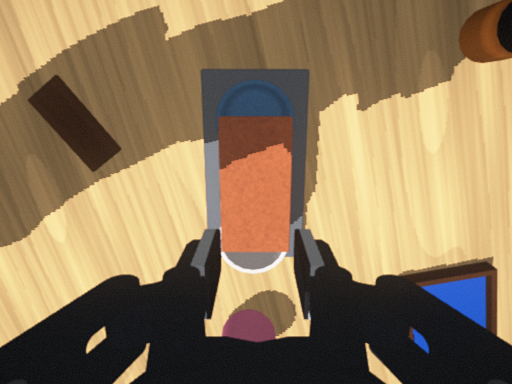

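The fingers (tips at about (215,232) and (298,232)) closed to 0.40 with no contact and passed above the plate, which still lies at (255,185). I'll go lower and grip again.

```bash
python3 -m jog '0 0 0 0 0 0 1;0 0 0 0 0 0 1;0 0 0 0 0 0 1;0 0 0 0 0 0 1'; python3 m2.py w10 plate:.085 tall_white:.075 tall_blue:.075; python3 go.py .4733 .0159 .048 76
```

```text
clock: 17.45
position: [0.4734, 0.0164, 0.1637]
ee_rot: [0.788, 0.616, 0.001, 0.001]
ft_force: [-0.2, 0.8, 0.6]
grip_width: 1.004
grasp_force: 0.0
17.45 [0.4734 0.0164 0.1637]
plate 0.88 [220. 116. 291. 253.] [  0.4735   0.0164   0.0571   0.1095 -14.1514] 9853
tall_white 0.88 [216. 228. 284. 275.] [ 0.4504 -0.0443  0.0296  0.0602 55.6562] 1094
tall_white 0.8 [225. 310. 277. 343.] [ 0.4363 -0.1129  0.0315  0.0479 63.5791] 1203
tall_blue 0.74 [218.  79. 297. 129.] [ 0.4872  0.0793  0.0318  0.0609 82.4669] 2246
tall_blue 0.51 [417. 264. 500. 384.] [ 0.6241 -0.1202  0.0449  0.0704 84.4507] 2375
from [0.4734 0.0164 0.1638] rv [ 0.0021 -0.0001 -0.0001] d [-0.0005 -0.0002  0.1158] rows 1.8527884978633722
```

```bash
python3 -m jog '0.002 0 0 0 0 0.05 1;0.002 0 0 0 0 0.1 1;0.002 0 0 0 0 0.116 1;0.002 0 0 0 0 0.116 1;0.002 0 0 0 0 0.116 0.5;0.002 0 0 0 0 0.116 0.45;0.002 0 0 0 0 0.116 0.45;0.002 0 0 0 0 0.116 0.45' 50
```

```text
clock: 18.65
position: [0.4748, 0.0163, 0.0497]
ee_rot: [0.788, 0.615, 0.001, 0.001]
ft_force: [-3.6, 0.2, 12.0]
grip_width: 0.633
grasp_force: 50.2
```

```bash
python3 -m jog '0 0 0 0 0 -0.01 0.45;0 0 0 0 0 -0.03 0.45;0 0 0 0 0 -0.07 0.45;0 0 0 0 0 -0.11 0.45;0 0 0 0 0 -0.11 0.45'; python3 m2.py w11 plate:.195; python3 go.py .4444 -.2938 .163 99.8
```

```text
clock: 19.27
position: [0.4756, 0.0165, 0.1612]
ee_rot: [0.788, 0.616, 0.002, 0.002]
ft_force: [-0.1, -0.1, -2.1]
grip_width: 0.635
grasp_force: 53.3
19.275 [0.4756 0.0165 0.1612]
plate 0.91 [191. 131. 326. 344.] [  0.4768   0.0195   0.0569   0.1027 -14.0254] 26116
from [0.4736 0.0161 0.158 ] rv [ 0.0008  0.0006 -0.4158] d [-0.3078  0.0467 -0.0048] rows 4.981595123779073
```

```bash
python3 go.py .46 -.41 .165 99.8
```

```text
from [0.4736 0.0161 0.158 ] rv [ 0.0008  0.0006 -0.4158] d [-0.4167  0.09   -0.0067] rows 6.822537816300382
```

```bash
python3 -m jog '0 0 -0.05 -0.04 0.009 -0.007 0.45;0 0 -0.1 -0.09 0.02 -0.007 0.45;0 0 -0.17 -0.15 0.033 -0.007 0.45;0 0 -0.24 -0.21 0.046 -0.007 0.45;0 0 -0.31 -0.27 0.059 -0.007 0.45;0 0 -0.38 -0.33 0.072 -0.007 0.45;0 0 -0.416 -0.39 0.085 -0.007 0.45;0 0 -0.416 -0.417 0.09 -0.007 0.45;0 0 -0.416 -0.417 0.09 -0.007 0.45;0 0 -0.416 -0.417 0.09 -0.007 0.45'; python3 m2.py w12 pile:.03 plate:.199;python3 go.py .4445 -.296 .165 99.8
```

```text
clock: 20.62
position: [0.4601, -0.4086, 0.1636]
ee_rot: [0.643, 0.765, 0.0, -0.001]
ft_force: [0.7, 0.1, -1.9]
grip_width: 0.627
grasp_force: 53.3
20.625 [ 0.4601 -0.4086  0.1636]
pile 0.8 [227.   1. 294. 115.] [ 0.446  -0.3096  0.0568  0.089   9.9704] 7263
plate 0.95 [191. 130. 325. 344.] [ 0.4599 -0.4046  0.0558  0.1008  9.5834] 25840
from [ 0.4604 -0.4087  0.1646] rv [-0.0001 -0.0005  0.0023] d [ 0.1138  0.0037 -0.0003] rows 1.8213578304187712
```

View pics/w12.png

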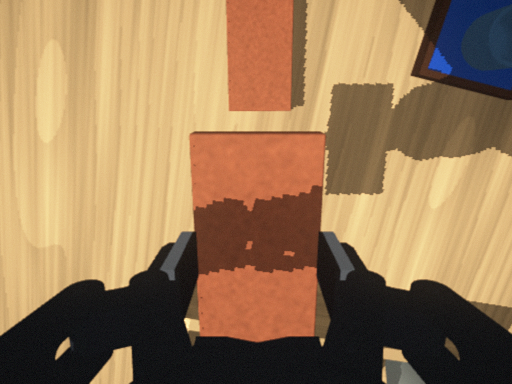

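The plate is held level at (257,235), and the pile's near end shows at row 110. I'll centre the plate over the pile before lowering.

```bash
python3 -m jog '0 0 0.002 0.05 0.0017 0 0.45;0 0 0.002 0.09 0.003 0 0.45;0 0 0.002 0.1123 0.0034 0 0.45;0 0 0.002 0.1123 0.0034 0.04 0.45;0 0 0.002 0.1123 0.0034 0.08 0.45;0 0 0.002 0.1123 0.0034 0.115 0.45;0 0 0.002 0.1123 0.0034 0.115 0.45;0 0 0.002 0.1123 0.0034 0.115 0.45'; python3 go.py .4445 -.2975 .008 99.9
```

```text
clock: 21.78
position: [0.4451, -0.2988, 0.0513]
ee_rot: [0.644, 0.765, 0.0, 0.001]
ft_force: [0.3, -0.2, -1.7]
grip_width: 0.628
grasp_force: 53.8
from [ 0.4451 -0.2988  0.0513] rv [ 0.0013  0.0011 -0.0026] d [ 0.0014 -0.0005  0.0433] rows 0.6929788602167538
```

```bash
python3 -m jog '0 0 -0.002 0.0014 -0.0005 0.02 0.45;0 0 -0.002 0.0014 -0.0005 0.035 0.45;0 0 -0.002 0.0014 -0.0005 0.041 0.45;0 0 -0.002 0.0014 -0.0005 0.044 0.45;0 0 -0.002 0.0014 -0.0005 0.044 0.45'
```

```text
clock: 22.4
position: [0.4437, -0.2976, 0.006]
ee_rot: [0.644, 0.765, 0.0, 0.0]
ft_force: [-0.4, 0.2, -1.7]
grip_width: 0.627
grasp_force: 53.7
```

```bash
python3 -m jog '0 0 0 0 0 0.001 0.45;0 0 0 0 0 0.002 0.45;0 0 0 0 0 0.002 0.45;0 0 0 0 0 0.002 0.72;0 0 0 0 0 0.002 0.75;0 0 0 0 0 0.002 0.75'; python3 -m jog '0 0 0 0 0 -0.01 0.8;0 0 0 0 0 -0.05 1;0 0 0 -0.04 0 -0.11 1;0 0 0 -0.1 0 -0.16 1;0 0 0 -0.1 0 -0.19 1;0 0 0 -0.1 0 -0.19 1;0 0 0 -0.1 0 -0.19 1'; python3 m2.py w13 plate:.04 pile:.03
```

```text
clock: 23.15
position: [0.4435, -0.2975, 0.0037]
ee_rot: [0.644, 0.765, 0.0, 0.0]
ft_force: [-0.0, 0.4, -0.0]
grip_width: 0.751
grasp_force: 0.0
clock: 24.02
position: [0.4605, -0.3954, 0.1935]
ee_rot: [0.644, 0.765, 0.0, -0.0]
ft_force: [0.1, 0.7, 0.1]
grip_width: 1.0
grasp_force: 0.0
24.025 [ 0.4605 -0.3954  0.1935]
```

```bash
python3 - <<'E'
from h import *
manip.camera("top");c=cam("top")
for t in("plate","pile"):
    for d in manip.outline_of("top",t)[:2]: print(t,d["confidence"],np.round(d["bbox"]),rect(c,d["mask"],.04))
E
python3 go.py .461 -.034 .2 76
```

```text
plate 0.88 [354. 231. 399. 260.] [ 0.4454 -0.2951  0.0612  0.1132 11.2674]
pile 0.56 [349. 243. 352. 248.] [  0.4467  -0.2365   0.0052   0.0261 -89.8118]
from [ 0.4604 -0.3955  0.1931] rv [-0.0008 -0.0008  0.4164] d [ 0.3561  0.0625 -0.0066] rows 5.78511533547773
```

```bash
cat > m3.py <<'E'
from h import *
o=manip.get_obs();im=manip.camera("wrist");c=cam("wrist",o)
hsv=cv2.cvtColor(im,cv2.COLOR_BGR2HSV)
m=((hsv[...,0]<12)|(hsv[...,0]>175))&(hsv[...,1]>130);m=m.astype(np.uint8);m=cv2.morphologyEx(m,2,np.ones((3,3)))
for ct in cv2.findContours(m,0,1)[0]:
    if cv2.contourArea(ct)<300: continue
    k=np.zeros_like(m);cv2.drawContours(k,[ct],-1,1,-1)
    print(cv2.boundingRect(ct),rect(c,k,.04),rect(c,k,.03),cv2.approxPolyDP(ct,4,True)[:,0].tolist())
for t in("plate","pile"):
    for d in manip.outline_of("wrist",t)[:2]: print(t,d["confidence"],np.round(d["bbox"]),rect(c,d["mask"],.04))
E
python3 m3.py
```

```text
(226, 0, 64, 124) [ 0.4448 -0.3006  0.0557  0.1059  9.7938] [ 0.4447 -0.2997  0.0575  0.1092  9.7938] [[226, 0], [230, 123], [285, 123], [289, 0]]
plate 0.6 [228.   2. 290. 127.] [ 0.4455 -0.3009  0.0568  0.1069  9.7938]
```

```bash
python3 -m jog '0 0 0.06 0.06 0.01 0 1;0 0 0.12 0.12 0.021 0 1;0 0 0.18 0.18 0.032 0 1;0 0 0.25 0.24 0.042 0 1;0 0 0.32 0.3 0.053 0 1;0 0 0.39 0.34 0.06 -0.006 1;0 0 0.416 0.356 0.0625 -0.006 1;0 0 0.416 0.356 0.0625 -0.006 1;0 0 0.416 0.356 0.0625 -0.006 1'; python3 m2.py w14 stand:.015 tall_blue:.075 tall_white:.075; python3 go.py .461 -.0335 .03 76
```

```text
clock: 25.6
position: [0.4613, -0.0357, 0.1997]
ee_rot: [0.788, 0.615, -0.0, -0.0]
ft_force: [-1.3, -0.2, -0.5]
grip_width: 1.001
grasp_force: 0.0
25.6 [ 0.4613 -0.0357  0.1997]
stand 0.85 [206.  13. 308. 200.] [  0.4728   0.015    0.0993   0.1878 -14.2006] 9341
tall_blue 0.93 [222.   9. 290.  92.] [ 0.4852  0.0646  0.0607  0.0609 47.7423] 4621
tall_white 0.74 [221. 129. 287. 204.] [  0.46    -0.03     0.0592   0.065  -12.7533] 3664
tall_white 0.61 [217. 255. 276. 325.] [  0.4235  -0.1503   0.0572   0.0815 -13.2197] 3285
from [ 0.4613 -0.0354  0.1996] rv [-0.0003 -0.0003 -0.0012] d [ 0.0017 -0.0007  0.1696] rows 2.714160215818693
```

```bash
python3 -m jog '0 0 0 0.002 -0.0005 0.06 1;0 0 0 0.003 -0.0005 0.12 1;0 0 0 0.003 -0.0005 0.16 1;0 0 0 0.003 -0.0005 0.17 1;0 0 0 0.003 -0.0005 0.17 1;0 0 0 0.003 -0.0005 0.17 0.6;0 0 0 0.003 -0.0005 0.17 0.5;0 0 0 0.003 -0.0005 0.17 0.5;0 0 0 0.003 -0.0005 0.17 0.5' 50; python3 -m jog '0 0 0 0 0 -0.02 0.5;0 0 0 0 0 -0.07 0.5;0 0 0 0 0 -0.12 0.5;0 0 0 0 0 -0.14 0.5;0 0 0 0 0 -0.14 0.5';python3 go.py .4438 .2707 .172 84
```

```text
clock: 26.92
position: [0.4627, -0.0318, 0.0316]
ee_rot: [0.788, 0.616, 0.0, 0.001]
ft_force: [-3.5, 0.9, 10.6]
grip_width: 0.692
grasp_force: 52.4
clock: 27.55
position: [0.4627, -0.0318, 0.1716]
ee_rot: [0.788, 0.615, 0.001, 0.002]
ft_force: [-0.0, 0.5, -2.7]
grip_width: 0.69
grasp_force: 56.1
from [ 0.4627 -0.0318  0.1716] rv [ 0.0041  0.0011 -0.1401] d [ 0.2889 -0.0917 -0.001 ] rows 4.849404969163134
```

```bash
python3 -m jog '0.004 0.001 -0.06 0.05 -0.016 0 0.5;0.004 0.001 -0.12 0.11 -0.035 0 0.5;0.004 0.001 -0.14 0.17 -0.054 0 0.5;0.004 0.001 -0.14 0.23 -0.073 0 0.5;0.004 0.001 -0.14 0.27 -0.086 0 0.5;0.004 0.001 -0.14 0.289 -0.0917 0 0.5;0.004 0.001 -0.14 0.289 -0.0917 0 0.5;0.004 0.001 -0.14 0.289 -0.0917 0 0.5'; python3 m2.py w15 white_tray:.018 small_white:.053; python3 go.py .4438 .2707 .0255 84
```

```text
clock: 28.55
position: [0.4426, 0.2699, 0.169]
ee_rot: [0.743, 0.669, -0.001, -0.002]
ft_force: [-0.2, 0.1, -1.2]
grip_width: 0.687
grasp_force: 56.0
28.55 [0.4426 0.2699 0.169 ]
white_tray 0.67 [204.  44. 316. 198.] [ 0.4482  0.3077  0.0998  0.1439 -5.8504] 10951
white_tray 0.6 [480. 280. 510. 328.] [0.6916 0.0844 0.0315 0.0638 5.5404] 998
small_white 0.6 [227.  67. 286. 126.] [ 0.4502  0.3375  0.046   0.0473 -6.116 ] 2638
from [0.443  0.2698 0.1696] rv [-0.0037 -0.0007 -0.0016] d [0.0009 0.0012 0.1441] rows 2.3055109601585904
```

```bash
python3 -m jog '-0.002 0 0 0.0005 0.001 0.05 0.5;-0.002 0 0 0.0005 0.001 0.1 0.5;-0.002 0 0 0.0005 0.001 0.13 0.5;-0.002 0 0 0.0005 0.001 0.14 0.5;-0.002 0 0 0.0005 0.001 0.144 0.5;-0.002 0 0 0.0005 0.001 0.145 0.5;-0.002 0 0 0.0005 0.001 0.145 0.8;-0.002 0 0 0.0005 0.001 0.145 0.85;-0.002 0 0 0.0005 0.001 0.135 0.85;-0.002 0 0 0.0005 0.001 0.1 0.9;-0.002 0 0 0.0005 0.001 0.04 1;-0.002 0 0 0.0005 0.001 -0.02 1;-0.002 0 0 0.0005 0.001 -0.04 1;-0.002 0 0 0.0005 0.001 -0.04 1'; python3 m2.py w16 white_tray:.018 small_white:.053 tall_white:.068; python3 go.py .4853 .064 .2 76
```

```text
clock: 30.45
position: [0.4444, 0.2717, 0.2111]
ee_rot: [0.743, 0.669, 0.001, -0.0]
ft_force: [0.5, -0.1, -0.8]
grip_width: 1.003
grasp_force: 0.0
30.45 [0.4444 0.2717 0.2111]
white_tray 0.89 [210.  51. 307. 192.] [ 0.4483  0.3058  0.1008  0.1498 -6.0948] 7766
small_white 0.58 [230.  72. 281. 122.] [  0.4504   0.3385   0.0463   0.0466 -32.3103] 1958
tall_white 0.62 [220. 129. 289. 200.] [  0.4456   0.2721   0.061    0.0646 -33.4637] 3304
from [0.4432 0.2708 0.2084] rv [-0.004 -0.     0.14 ] d [-0.2013  0.0635  0.008 ] rows 3.3799254159558783
```

Tall white is in its place. The last one is tall blue.

```bash
python3 -m jog '0 0 0.06 -0.05 0.016 0 1;-0.004 0 0.12 -0.11 0.035 0 1;-0.004 0 0.14 -0.17 0.054 0.004 1;-0.004 0 0.14 -0.2013 0.0635 0.008 1;-0.004 0 0.14 -0.2013 0.0635 0.008 1;-0.004 0 0.14 -0.2013 0.0635 0.008 1;-0.004 0 0.14 -0.2013 0.0635 0.008 1'; python3 m2.py w17 tall_blue:.075 stand:.015; python3 go.py .4853 .0645 .03 76
```

```text
clock: 31.52
position: [0.4856, 0.0661, 0.2013]
ee_rot: [0.787, 0.617, 0.001, 0.0]
ft_force: [0.3, -0.9, 0.7]
grip_width: 0.997
grasp_force: 0.0
31.525 [0.4856 0.0661 0.2013]
tall_blue 0.76 [225. 136. 288. 206.] [  0.486    0.0679   0.0608   0.0647 -13.9793] 3652
stand 0.71 [209. 123. 305. 281.] [  0.473    0.0156   0.1015   0.1905 -14.1065] 10516
from [0.4858 0.0654 0.2014] rv [ 0.002  -0.0015  0.0014] d [-0.0013 -0.0006  0.1714] rows 2.7428883929586942
```

```bash
python3 -m jog '0 0 0 0 -0.0005 0.06 1;0 0 0 0 -0.0005 0.12 1;0 0 0 0 -0.0005 0.16 1;0 0 0 0 -0.0005 0.171 1;0 0 0 0 -0.0005 0.171 1;0 0 0 0 -0.0005 0.171 0.6;0 0 0 0 -0.0005 0.171 0.5;0 0 0 0 -0.0005 0.171 0.5;0 0 0 0 -0.0005 0.171 0.5' 50; python3 -m jog '0 0 0 0 0 -0.02 0.5;0 0 0 0 0 -0.07 0.5;0 0 0 0 0 -0.12 0.5;0 0 0 0 0 -0.14 0.5;0 0 0 0 0 -0.14 0.5';python3 go.py .6461 -.189 .172 87
```

```text
clock: 32.8
position: [0.487, 0.0649, 0.0323]
ee_rot: [0.788, 0.615, 0.002, 0.001]
ft_force: [-3.5, -0.7, 9.4]
grip_width: 0.692
grasp_force: 52.5
clock: 33.42
position: [0.4866, 0.0649, 0.1728]
ee_rot: [0.788, 0.616, 0.002, 0.002]
ft_force: [0.1, 0.4, -0.7]
grip_width: 0.692
grasp_force: 55.7
from [0.4866 0.0649 0.1728] rv [ 0.0063 -0.0008 -0.1923] d [-0.2077  0.2162  0.0018] rows 4.796554511975761
```

```bash
python3 -m jog '0 0 -0.05 -0.035 0.036 0 0.5;0 0 -0.1 -0.075 0.077 0 0.5;0.003 0 -0.15 -0.115 0.119 0 0.5;0.006 0 -0.19 -0.155 0.16 0 0.5;0.006 0 -0.192 -0.195 0.201 0 0.5;0.006 0 -0.192 -0.21 0.217 0 0.5;0.006 0 -0.192 -0.21 0.217 0 0.5;0.006 0 -0.192 -0.21 0.217 0 0.5'; python3 m2.py w18 blue_tray:.018; python3 go.py .646 -.1915 .0263 87
```

```text
clock: 34.42
position: [0.6448, -0.19, 0.17]
ee_rot: [0.725, 0.689, -0.001, -0.003]
ft_force: [-0.2, 0.6, -0.8]
grip_width: 0.691
grasp_force: 55.6
34.425 [ 0.6448 -0.19    0.17  ]
blue_tray 0.79 [206. 128. 310. 200.] [ 0.6463 -0.184   0.0723  0.1012 85.4281] 5280
from [ 0.6449 -0.1902  0.1707] rv [-0.004  -0.0017  0.0017] d [-0.0015  0.0017  0.1443] rows 2.30977650023584
```

```bash
python3 -m jog '-0.004 0 0 -0.0015 0.001 0.05 0.5;-0.004 0 0 -0.0015 0.001 0.1 0.5;-0.004 0 0 -0.0015 0.001 0.13 0.5;-0.004 0 0 -0.0015 0.001 0.14 0.5;-0.004 0 0 -0.0015 0.001 0.144 0.5;-0.004 0 0 -0.0015 0.001 0.145 0.5;-0.004 0 0 -0.0015 0.001 0.145 0.8;-0.004 0 0 -0.0015 0.001 0.145 0.85;-0.004 0 0 -0.0015 0.001 0.135 0.85;-0.004 0 0 -0.0015 0.001 0.1 0.9;-0.004 0 0 -0.0015 0.001 0.04 1;-0.004 0 0 -0.0015 0.001 -0.02 1;-0.004 0 0 -0.0015 0.001 -0.04 1;-0.004 0 0 -0.0015 0.001 -0.04 1'; python3 m2.py w19 blue_tray:.018 small_blue:.053 tall_blue:.068
python3 go.py .47 0 .3 76
```

```text
clock: 36.28
position: [0.647, -0.1931, 0.2125]
ee_rot: [0.725, 0.688, 0.001, 0.001]
ft_force: [-0.8, 0.0, -1.2]
grip_width: 1.005
grasp_force: 0.0
36.275 [ 0.647  -0.1931  0.2125]
blue_tray 0.76 [208. 123. 300. 250.] [ 0.6438 -0.224   0.1014  0.1512 -3.1848] 6304
small_blue 0.88 [236. 200. 280. 245.] [ 0.6437 -0.2555  0.0472  0.0547 -3.1845] 1773
tall_blue 0.7 [225. 132. 286. 200.] [  0.6477  -0.1914   0.0596   0.0635 -29.4137] 3180
tall_blue 0.44 [ 49. 204. 124. 258.] [  0.471   -0.2534   0.0586   0.0606 -79.5522] 935
from [ 0.6455 -0.1932  0.2087] rv [-0.0026 -0.0019  0.1919] d [ 0.184  -0.1856 -0.0905] rows 4.425178195714859
```

Now I'll retreat up and look at the whole scene.

```bash
python3 -m jog '0 0 0.05 0.035 -0.035 -0.02 1;0 0 0.1 0.07 -0.07 -0.04 1;0 0 0.19 0.11 -0.11 -0.06 1;0 0 0.19 0.15 -0.15 -0.08 1;0 0 0.19 0.184 -0.185 -0.09 1;0 0 0.19 0.184 -0.185 -0.09 1;0 0 0.19 0.184 -0.185 -0.09 1'
python3 - <<'E'
from workcell import manip
import cv2,numpy as np
a=manip.camera("top");b=manip.camera("side")
f=lambda i,w:cv2.resize(i,None,fx=w/i.shape[1],fy=w/i.shape[1],interpolation=3)
cv2.imwrite("pics/fin.png",np.vstack([f(a[130:280,90:420],700)[:310],f(b[140:390,140:400],310)[:,:].copy() if 0 else cv2.copyMakeBorder(f(b[140:384,150:400],295),0,0,0,405,0)]))
E
```

```text
clock: 37.35
position: [0.471, -0.0009, 0.3001]
ee_rot: [0.788, 0.616, 0.0, -0.001]
ft_force: [-0.6, -0.2, 0.4]
grip_width: 0.998
grasp_force: 0.0
```

View pics/fin.png

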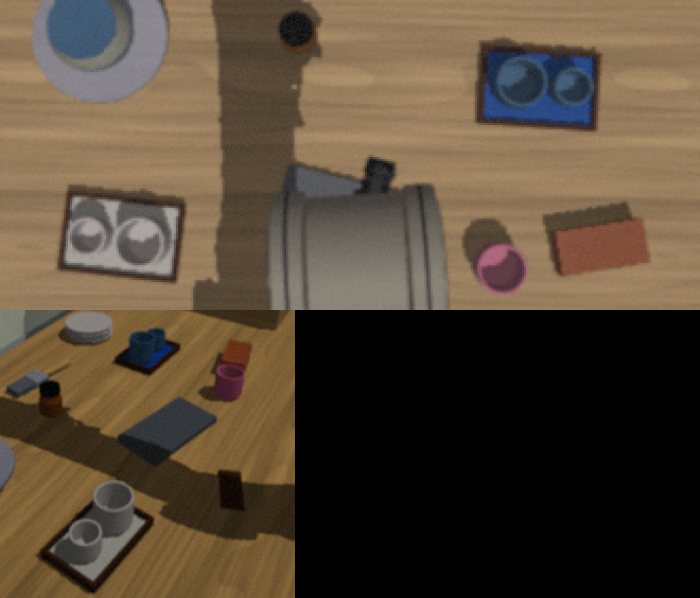

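The final picture shows both blue cups upright in the blue tray at (520,82) and (573,87), and both white cups upright in the white tray at (140,242) and (88,237). The plate is square on the pile at (602,247), and the jar at (297,30) and the pink cup at (500,268) look untouched.

```bash
python3 -c "
from workcell import manip
print(manip.hand_in())"
```

```text
the job is handed in; nothing more can be done
None
```

The job is handed in at about 37 s on the robot's clock: all four cups stand upright in their trays, the plate lies square on the pile, and the jar and pink cup look unmoved; the plate took a second grip because the first closed above it without touching, and no verdict was returned.

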